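# Check a polished spigot in the go / no-go snap gauge

### The arm

A 6-joint arm with a two-finger parallel gripper is mounted at the origin on the work surface. World frame = base frame: x ahead of the robot, y to its left, z up, the work surface at z = 0. Lengths are in m, angles in rad, forces in N, time in s.
With the tool pointing down it reaches from about 0.3 to 0.875 m from the base axis. Payload 6.4 kg.
Tool frame: the origin (TCP) lies where the fingers leave the gripper's body, on its centre line; the fingertips stand 64 mm ahead of it and the grasp point (between the pads) lies 45 mm ahead of it; z points along the fingers, y is the line along which they close (so a half turn about z gives the same grasp; the last joint's range is limited). The gripper opens to 88 mm and grips with 3 to 60 N. Pads are 18 mm wide; open, the fingers measure 123 mm over their backs; the gripper's body (75 mm by 187 mm) begins 45 mm behind the grasp point.
Start: joints at [1.135, 0.181, 1.607, -0, 1.354, -0.206], TCP at [0.131, 0.56, 0.303] pointing down, gripper open.
Joint ranges: [-2.99, 2.99], [-0.89, 2.07], [0.3, 2.58], [-1.14, 4.28], [0, 2.63], [-3.12, 3.12]. Speed limits (rad/s): [2.57, 2.57, 3.01, 3.14, 3.14, 3.14].

### API

Orientations are given as a rotation vector (axis times angle).
In Python, from plant import arm gives the robot as it stands. The module is installed in compiled form; this text tells all that it offers.
- The arm moves only by the shell command python3 -m jog 'ROWS' [OPENING]. ROWS is a JSON list of rows, 1 to 5 of them, each of 4 numbers: dx, dy, dz in m, then a turn about the tool's z in rad; each row shifts and turns the commanded pose from where the row before left it, along the tool's axes as they then stand; what a row does not reach is not made up. A row lasts 1/10 s, in which the tool goes at most 0.05 m and 0.15 rad, less where a joint would pass 70% of its speed; a pose out of reach is approached as far as the arm can. OPENING is the finger opening in m, set as the command begins (- or left out keeps the last). The fingers move at their own pace and stop on an object; the grip force is fixed at half the most. Time passes only in rows, so rows that do not move let the fingers close. It prints the time, the measured TCP pose, the force, the opening and the grip force at its end.
- arm.get_obs(): the state, without advancing time (a new reading comes with each control period).
- arm.capture(name): name is "scene" or "side" or "wrist"; returns a dict with "frame" (400x640x3 uint8, red, green, blue), "vfov" (degrees; the focal length in pixels is half the picture's height over the tangent of half this angle, whatever the lens; pixels are square), "cx", "cy" (the principal point, pixels), "k1" (the pictures are not rectified: a ray, as slopes to the right and down, at radius r is drawn at 1 + k1 r^2 times it, then the intrinsics apply), "eye" and "orientation" of the camera in the world; the wrist camera has in their place "tool_from_camera" (4x4, takes a point from camera to tool coordinates, whose origin is the TCP and whose axes are the flange's). Camera axes: x right, y down, z forward; pixel columns grow to the right and rows downward; lengths in m; the calibration is good to about 2 mm. A picture is of the moment at which its call begins: read the wrist's pose just before it. There is no depth.
- arm.job_done(): hands the job in; it is judged then, once.
The state is a dict: "t": time; "joint_positions": joint angles; "joint_vel": joint speeds; "joint_efforts": joint torques, N m; "position": TCP position; "ee_rot": TCP orientation; "ft_force": force on the tool from outside, world axes, zero at the start; "torque": the same for the moment, N m; "opening": finger opening in m; "grasp_force": force on a finger pad.
Only numpy, scipy, OpenCV 4.12 (cv2) and the standard library are available. Lean on these libraries where they do the work, as an engineer would, in place of code of your own. Each camera call takes 0.05 s, during which the arm holds its last target. There are 200 camera calls.

### The job

Take the polished spigot with the square, slotted head out of the timber block, lay its upright shank lightly on the outer end of the bench gauge's long fixed anvil and, keeping it against the anvil, slide it in through the go gap and on until the no-go gap stops it. Lean it on the no-go block with a light 5 to 10 N for about a second to be sure that it will not go in, and never load any face of the gauge with more than 15 N. Then take it out and stand it upright in a free cell of the divided tray, let go, and leave the other parts where they are.

Things in the scene. Friction and masses are not known exactly. Their poses are not given: they have to be found in the camera images.
- spigot: part to check: polished stainless spigot, upright, about 0.5 kg. Origin: centre of the shank's underside; z up its axis. Round shank 26 mm across, z 0 to 65 mm; square head 34 x 34 mm, z 65 to 105 mm, faces square to its x and y, a 12 mm wide, 25 mm deep slot along x in its top. Starts in an end hole of the timber block, underside 10 mm above the bench
- spigot_shank (a point): point on the spigot's axis 45 mm above its underside: the part of the shank to be gauged; axes as the spigot
- spigot_head (a point): point on the spigot's axis 85 mm above its underside, in the middle of the square head; axes as the spigot
- gauge: progressive snap gauge: level dark steel C-frame on a grey stand bolted to the bench, fixed and rigid. Origin on the bench under the middle of the go gap, z up. The part goes in along +x through the open mouth at -x. Frame 60 to 82 mm above the bench, x -42 to 86, y -64 to 50 mm, inside of its back at x 64. Gaps are open above and below; foot and bolts are 19 mm high
- fixed_anvil: long steel bar at the gauge's +y side, common face of both gaps; origin and axes are the gauge's. Upright, oiled, slippery face (friction 0.2) at y = +13 mm, x -42 to 64 mm, 62 to 80 mm above the bench; it reaches 32 mm farther out of the mouth than the go block, so a shank can be laid on it before sliding in. A 26 mm shank lying on it has its axis at y = 0
- go_gap (a point): middle of the go gap, 71 mm above the bench, axes as the gauge; the gap between go block and fixed anvil is 27.5 mm wide (y -14.5 to +13 mm) and 18 mm long (x -10 to 8 mm). Faces 62 to 80 mm above the bench, edges rounded 2 mm
- nogo_gap (a point): entry of the no-go gap, 38 mm farther in (+x) than go_gap, 71 mm above the bench, axes as the gauge. How far the no-go block's tip is run in differs from time to time and is not measured: the gap is 20 to 24 mm wide, and a 26 mm shank lying on the anvil is stopped with its axis anywhere from 8 to 2 mm short of this point. Only the push tells
- nogo_block: inner of the two steel blocks facing the anvil: holder fixed in the frame with a screw-set tip, locked. Origin and axes are the gauge's. Tip x 38 to 54 mm, edges rounded 6 mm, face somewhere from y = -11 to -7 mm, 62 to 80 mm above the bench. Push taken along +x is held by the tip's nose; it must not be forced past
- tray: grey plastic tray, fixed, 200 x 70 mm, 45 mm high, floor and walls 4 mm thick; two dividers make a row of three cells about 61 x 62 mm along its x, centred at x -65, 0 and +65 mm. Origin: centre of the underside. The +x cell holds a round-headed post, the other two are free
- block: timber block, fixed, 240 x 80 x 45 mm, with three holes 30 mm wide and 35 mm deep in a row along its x at -75, 0 and +75 mm. Origin: centre of the underside. The spigot stands in one end hole, a round-headed post in the other (either way round); the middle one is empty
- post_a: bystander in the timber block: steel post with a 26 mm shank, 65 mm long, and a round head 40 mm across, 36 mm high; origin at the centre of its underside
- post_b: bystander in the tray's +x cell: a post like post_a; origin at the centre of its underside
- bar: bystander: bar of polishing compound 36 x 105 x 26 mm lying on the bench beyond the gauge; origin at the centre of its underside
- wheel: bystander: black polishing wheel 110 mm across, 22 mm thick, lying flat beyond the gauge; origin at the centre of its underside
- go_block: outer of the two steel blocks facing the anvil, fixed in the frame: x -10 to 8 mm in the gauge's frame, face at y = -14.5 mm. Origin and axes are the gauge's
Mind the look-alikes: they are no part of the job. What is shaped like the spigot but pink is not meant.

How it is judged:
On the way, in this order (a step that is already met when the one before it is completed fails the run):
1. the upright shank bears on the outer end of the fixed anvil, in front of the go gap (x of spigot_shank in the frame of go_gap between -0.055 and -0.018 m and y of spigot_shank in the frame of go_gap between -0.004 and 0.004 m and z of spigot_shank in the frame of go_gap between -0.014 and 0.032 m and angle between spigot's own z axis and vertical below 0.15 rad and contact force between spigot and fixed_anvil above 0.5 N), for 0.1 s.
2. the upright shank is in the go gap and bears on the fixed anvil (x of spigot_shank in the frame of go_gap between -0.01 and 0.009 m and y of spigot_shank in the frame of go_gap between -0.004 and 0.004 m and z of spigot_shank in the frame of go_gap between -0.014 and 0.032 m and angle between spigot's own z axis and vertical below 0.15 rad and contact force between spigot and fixed_anvil above 0.5 N), for 0.15 s.
3. the upright shank is through the go gap and leans on the no-go block with at least 3.5 N (x of spigot_shank in the frame of go_gap between 0.024 and 0.042 m and z of spigot_shank in the frame of go_gap between -0.014 and 0.032 m and angle between spigot's own z axis and vertical below 0.15 rad and contact force between spigot and nogo_block above 3.5 N), for 0.4 s.
At the end, for the whole second after the job is handed in: the spigot stands upright (within 0.1 rad) and still on the floor of one of the two free cells of the tray (underside within 10 mm above the tray's underside), released (x of spigot in the frame of tray between -0.095 and 0.03 m and y of spigot in the frame of tray between -0.03 and 0.03 m and z of spigot in the frame of tray below 0.01 m and angle between spigot's own z axis and vertical below 0.1 rad and linear speed of spigot below 0.02 m/s); the robot touches nothing.
It fails at once if a face of the gauge was loaded by the spigot with more than 15 N (contact force between spigot and fixed_anvil above 15 N or contact force between spigot and go_block above 15 N or contact force between spigot and nogo_block above 15 N).
It fails at once if the gauge was hit by the robot with more than 15 N (contact force between gauge and the arm above 15 N).
It fails at once if a bystander was moved by more than 20 mm (distance of any of post_a, post_b, bar, wheel from where it was at the start of the episode above 0.02 m).
It also fails if it takes over 72 s, if anything falls off the work surface, if the arm or the gripper's body presses on something with over 40 N, if the wrist force passes 120 N, or if a joint passes its speed limit or range.

## Working session

There is one attempt and no reset: what is moved stays moved. The work goes in short steps, Python scripts to look and compute and a shell command to move; the robot and the scene stay as the last step left them, time stands still between calls to the robot, and variables do not carry over. Pictures are saved under pics/ and viewed, at most 10 in all, crops included, and the job is handed in when it is done.

```bash
ls; mkdir -p pics
cat > h.py <<'E'
import numpy as np,cv2,pickle
from scipy.spatial.transform import Rotation as R
from plant import arm
def cap(n):
    o=arm.get_obs(); c=arm.capture(n); c['obs']=o
    if n=='wrist':
        T=np.eye(4);T[:3,:3]=R.from_rotvec(o['ee_rot']).as_matrix();T[:3,3]=o['position']
        c['T']=T@np.array(c['tool_from_camera'])
    else:
        q=np.array(c['orientation']);T=np.eye(4)
        T[:3,:3]=q if q.shape==(3,3) else R.from_rotvec(q).as_matrix();T[:3,3]=c['eye'];c['T']=T
    return c
def K(c):
    f=200/np.tan(np.radians(c['vfov'])/2);return f
def ray(c,u,v):
    f=K(c);d=np.array([(u-c['cx'])/f,(v-c['cy'])/f]);s=d.copy()
    for _ in range(30): s=d/(1+c['k1']*(s@s))
    return c['T'][:3,3],c['T'][:3,:3]@np.array([s[0],s[1],1])
def onz(c,u,v,z):
    e,d=ray(c,u,v);return e+d*(z-e[2])/d[2]
def proj(c,p):
    q=np.linalg.inv(c['T'])@np.append(p,1);s=q[:2]/q[2];s=s*(1+c['k1']*(s@s));return K(c)*s+[c['cx'],c['cy']]
def two(c1,p1,c2,p2):
    a,d=ray(c1,*p1);b,e=ray(c2,*p2);A=np.array([d,-e]).T
    t=np.linalg.lstsq(A,b-a,rcond=None)[0];P=a+d*t[0];Q=b+e*t[1];return (P+Q)/2,np.linalg.norm(P-Q)
E
python3 - <<'E'
from h import *
for n in ['scene','side','wrist']:
    c=cap(n);pickle.dump(c,open(n+'0.pkl','wb'));cv2.imwrite(f'pics/{n}0.png',c['frame'][:,:,::-1])
    print(n,c['vfov'],c['cx'],c['cy'],c['k1'],c.get('orientation'),np.round(c['T'],3).tolist())
E
```

```text
pics
scene 55.544917159982916 325.4088548905054 196.29466913739938 -0.005924166225959495 [-1.69610618 -1.75780102  0.7843318 ] [[-0.035, 0.666, -0.745, 1.163], [0.999, 0.025, -0.025, -0.016], [0.002, -0.745, -0.667, 0.583], [0.0, 0.0, 0.0, 1.0]]
side 49.24602700443502 313.48782700445213 201.1372388622151 -0.11733531279742694 [-2.45888043  0.37769872 -0.13430571] [[0.954, -0.236, 0.187, 0.427], [-0.301, -0.755, 0.583, -0.568], [0.004, -0.612, -0.791, 0.805], [0.0, 0.0, 0.0, 1.0]]
wrist 71.08113937149369 320.60525063585783 196.48677341793777 -0.0007301866652585831 None [[0.228, 0.925, 0.305, 0.053], [0.974, -0.216, -0.073, 0.578], [-0.002, 0.314, -0.949, 0.384], [0.0, 0.0, 0.0, 1.0]]
```

View pics/scene0.png

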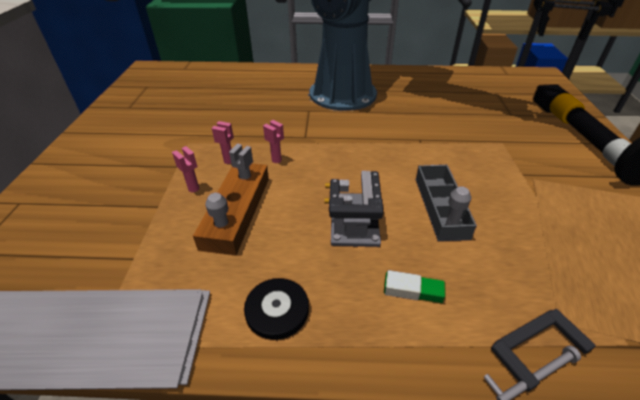

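View pics/side0.png

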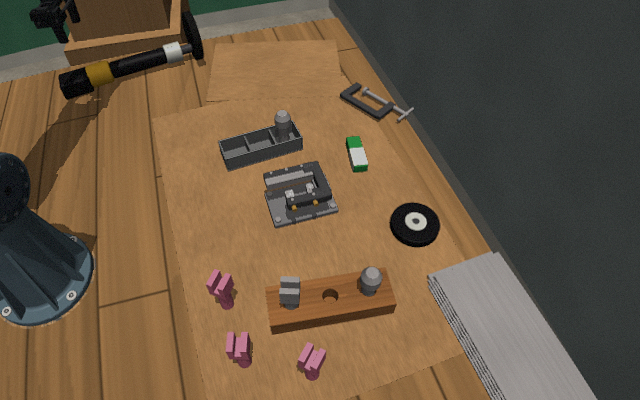

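View pics/wrist0.png

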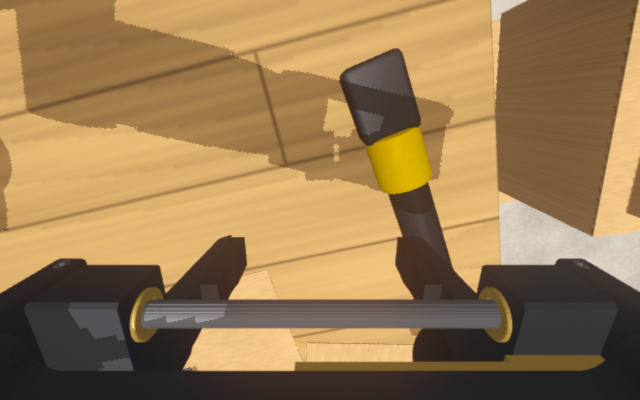

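The grey slotted spigot is at scene (241,162) and side (290,290). Several things could be taken for it: three pink copies at side (222,288), (239,348) and (311,361), post_a at side (371,280), and post_b at side (283,125). Only the grey one fits the description. I'll check it in a close crop that also shows the gauge.

Run:
```python
from h import *
c=pickle.load(open('side0.pkl','rb'));f=c['frame'][:,:,::-1]
a=cv2.resize(f[155:235,255:345],None,fx=6,fy=6,interpolation=cv2.INTER_CUBIC)  #540x480
cv2.imwrite('pics/c1.png',a)
s=pickle.load(open('scene0.pkl','rb'));g=s['frame'][:,:,::-1]
b=cv2.resize(f[260:340,255:405],None,fx=4,fy=4,interpolation=cv2.INTER_CUBIC) #600x320
d=cv2.resize(g[160:250,320:395],None,fx=3,fy=3,interpolation=cv2.INTER_CUBIC)#225x270
e=cv2.resize(g[140:230,205:280],None,fx=3,fy=3,interpolation=cv2.INTER_CUBIC)
m=np.zeros((600,600,3),np.uint8);m[:320]=b;m[325:595,:225]=d;m[325:595,235:460]=e
cv2.imwrite('pics/c2.png',m)
```

```text
(no output)
```

View pics/c1.png

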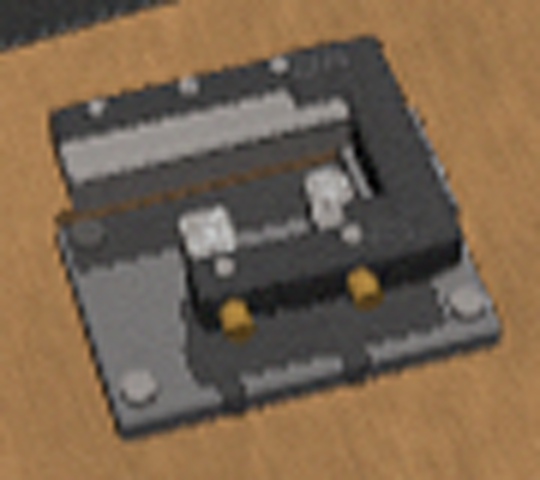

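View pics/c2.png

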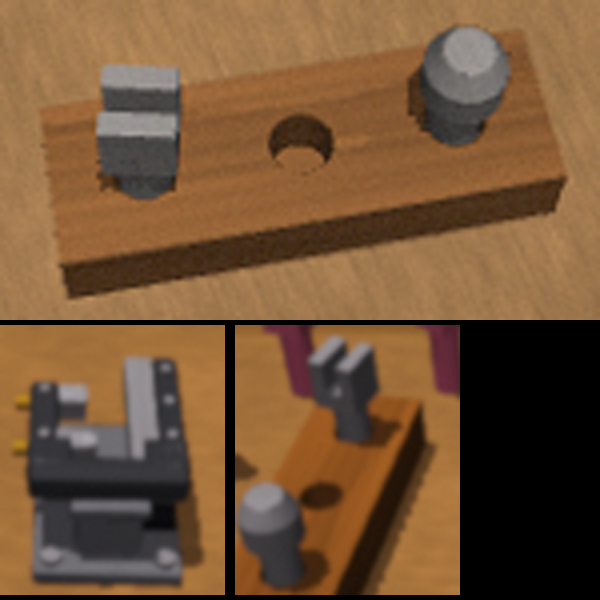

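The crop shows the grey slotted spigot at the block's left end, side (290,287), with its slot running along the block. The gauge mouth faces the robot, with the anvil on the +y side. Next I'll measure from both views.

```bash
cat > m.py <<'E'
from h import *
S=pickle.load(open('side0.pkl','rb'));C=pickle.load(open('scene0.pkl','rb'))
p1=lambda u,v:(u/6+255-.4,v/6+155-.4); p2=lambda u,v:(u/4+255-.4,v/4+260-.4)
q1=lambda u,v:(u/3+320-.3,(v-325)/3+160-.3); q2=lambda u,v:((u-235)/3+205-.3,(v-325)/3+140-.3)
r=lambda a:np.round(a,4)
print('frame top corners');G=[onz(S,*p1(*p),.082) for p in [(52,108),(378,38),(462,240)]]
for g in G: print(r(g))
d=G[1]-G[0];print('len',np.linalg.norm(d),'yaw',np.degrees(np.arctan2(d[1],d[0])),np.linalg.norm(G[2]-G[1]))
for g in [onz(C,*q1(*p),.082) for p in [(125,360),(172,360),(186,470),(30,470),(30,385)]]: print(' scene',r(g))
print('block top');B=[onz(S,*p2(*p),.045) for p in [(40,108),(525,30),(565,180),(62,262)]]
for b in B: print(r(b))
b=B[1]-B[0];b2=B[2]-B[3];print(np.linalg.norm(b),np.linalg.norm(b2),np.degrees(np.arctan2(b[1],b[0])),np.degrees(np.arctan2(b2[1],b2[0])),r(sum(B)/4))
print('hole',r(onz(S,*p2(301,142),.045)))
print('head top corners');H=[onz(S,*p2(*p),.115) for p in [(103,67),(179,69),(179,117),(98,115)]]
for h in H: print(r(h))
# prong top face edges far/near
print('post head top',r(onz(S,*p2(465,50),.111)))
f=S['frame'];cv2.imwrite('pics/c3.png',cv2.resize(f[100:172,210:310,::-1],None,fx=6,fy=6,interpolation=cv2.INTER_CUBIC))
E
python3 m.py
```

```text
frame top corners
[0.5161 0.0739 0.082 ]
[0.6414 0.0714 0.082 ]
[ 0.6399 -0.03    0.082 ]
len 0.125336960936532 yaw -1.1343794573258892 0.10143630172715222
 scene [0.5198 0.039  0.082 ]
 scene [0.5185 0.0725 0.082 ]
 scene [0.6322 0.0739 0.082 ]
 scene [ 0.6359 -0.0256  0.082 ]
 scene [ 0.5504 -0.0279  0.082 ]
block top
[ 0.4545 -0.1779  0.045 ]
[ 0.6938 -0.2085  0.045 ]
[ 0.6803 -0.2886  0.045 ]
[ 0.4454 -0.2565  0.045 ]
0.24121012151052096 0.23713112759408758 -7.29838903287122 -7.788198876781909 [ 0.5685 -0.2329  0.045 ]
hole [ 0.5684 -0.2321  0.045 ]
head top corners
[ 0.4834 -0.2025  0.115 ]
[ 0.5153 -0.2135  0.115 ]
[ 0.5086 -0.2359  0.115 ]
[ 0.4753 -0.2246  0.115 ]
post head top [ 0.6408 -0.2409  0.111 ]
```

View pics/c3.png

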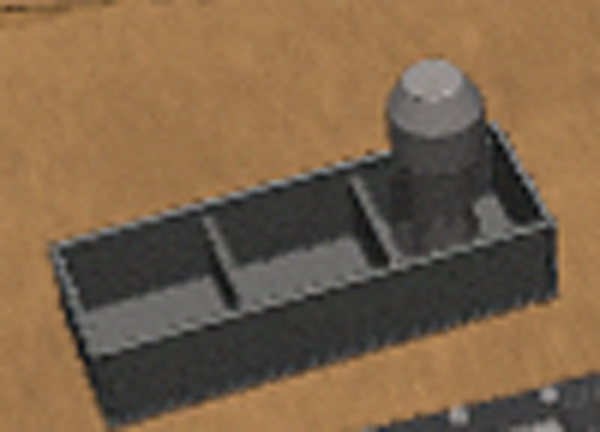

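Tray corners on the crop's rim are (50,245), (495,125), (553,220) and (90,352). The left cell and the middle cell are free.

```bash
cat > t.py <<'E'
from h import *
import sys
o=arm.get_obs();M=R.from_rotvec(o['ee_rot']).as_matrix()
print('t',round(o['t'],2),'pos',np.round(o['position'],4),'toolx',np.round(M[:,0],3),'tooly',np.round(M[:,1],3),'z',np.round(M[:,2],3),'F',np.round(o['ft_force'],2),'q6',np.round(o['joint_positions'][5],2))
if len(sys.argv)>3: print('move tool',np.round(M.T@(np.array(sys.argv[1:4],float)-o['position']),4))
E
python3 t.py 0.49 0.02 0.3
python3 - <<'E'
from h import *
S=pickle.load(open('side0.pkl','rb'))
B=[onz(S,u/6+209.6,v/6+99.6,.045) for u,v in [(50,245),(495,125),(553,220),(90,352)]]
for b in B:print(np.round(b,4))
print(np.round(sum(B)/4,4),[(np.linalg.norm(B[i]-B[i-1]),np.degrees(np.arctan2(*(B[i]-B[i-1])[1::-1]))) for i in range(4)])
print(np.round(onz(S,432/6+209.6,85/6+99.6,.105),4))
E
```

```text
t 0.15 pos [0.1308 0.5596 0.3021] toolx [-0.974  0.228  0.   ] tooly [ 0.228  0.974 -0.001] z [-0.001 -0.001 -1.   ] F [ 0.34 -0.02 -0.13] q6 -0.21
move tool [-0.4727 -0.4436  0.0025]
[0.4375 0.2449 0.045 ]
[0.6334 0.2597 0.045 ]
[0.6405 0.1959 0.045 ]
[0.4426 0.1794 0.045 ]
[0.5385 0.22   0.045 ] [(np.float64(0.06571569032078305), np.float64(94.48005194199185)), (np.float64(0.1964908346879997), np.float64(4.309407958001581)), (np.float64(0.06421252215393779), np.float64(-83.68310027568559)), (np.float64(0.19855047984669416), np.float64(-175.2455293358186))]
[0.5994 0.2251 0.105 ]
```

```bash
D='[[-0.0315,-0.0296,0,0],[-0.0315,-0.0296,0,0],[-0.0315,-0.0296,0,0],[-0.0315,-0.0296,0,0],[-0.0315,-0.0296,0,0]]'
python3 -m jog '[[-0.0315,-0.0296,0,0],[-0.0315,-0.0296,0,0],[-0.0315,-0.0296,0,0],[-0.0315,-0.0296,0,0],[-0.0315,-0.0296,0,0]]' 0.06
python3 -m jog '[[-0.0315,-0.0296,0,0],[-0.0315,-0.0296,0,0],[-0.0315,-0.0296,0,0],[-0.0315,-0.0296,0,0],[-0.0315,-0.0296,0,0]]'
python3 -m jog '[[-0.0315,-0.0296,0,0],[-0.0315,-0.0296,0,0],[-0.0315,-0.0296,0,0],[-0.0315,-0.0296,0,0],[-0.0315,-0.0296,0,0]]'
python3 -m jog '[[0,0,0,0],[0,0,0,0],[0,0,0,0]]'
python3 - <<'E'
from h import *
c=cap('wrist');pickle.dump(c,open('w1.pkl','wb'));cv2.imwrite('pics/w1.png',c['frame'][:,:,::-1])
E
python3 t.py .494 -.2235 .22
```

```text
t: 0.65
position: [0.251, 0.3784, 0.3025]
ee_rot: [-0.359, -3.121, 0.0]
ft_force: [0.3, 0.8, 0.1]
opening: 0.0602
grasp_force: 0.0
t: 1.15
position: [0.3708, 0.1983, 0.3027]
ee_rot: [0.36, 3.121, 0.0]
ft_force: [0.7, 0.3, -0.7]
opening: 0.0602
grasp_force: 0.0
t: 1.65
position: [0.4905, 0.0182, 0.3026]
ee_rot: [-0.361, -3.121, -0.0]
ft_force: [0.8, 0.6, -0.1]
opening: 0.0597
grasp_force: 0.0
t: 1.95
position: [0.4892, 0.0208, 0.3023]
ee_rot: [-0.359, -3.12, -0.001]
ft_force: [-0.4, 0.0, 0.0]
opening: 0.0599
grasp_force: 0.0
t 2.0 pos [0.4892 0.0211 0.3025] toolx [-0.974  0.227  0.001] tooly [0.227 0.974 0.   ] z [-0.001  0.    -1.   ] F [-0.05 -0.16 -0.44] q6 -1.54
move tool [-0.0601 -0.2371  0.0824]
```

View pics/w1.png

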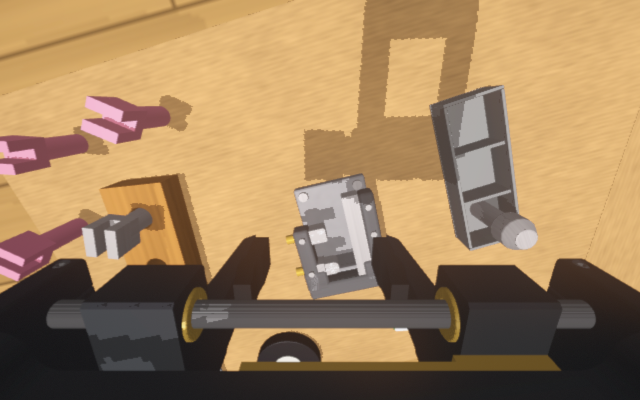

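The wrist view shows the gauge mouth facing up in the image, which is toward the robot. The bright anvil runs from (345,197) to (370,272), the go block is at (316,236), the no-go tip at (330,268), and the spigot at (105,235). I'll fit the anvil strip by mask.

Run:
```python
from h import *
c=pickle.load(open('w1.pkl','rb'));f=c['frame'];hsv=cv2.cvtColor(f,cv2.COLOR_RGB2HSV)
for th in (175,205):
  m=((hsv[:,:,2]>th)&(hsv[:,:,1]<50)).astype(np.uint8);k=np.zeros_like(m);k[175:290,295:385]=1;m*=k
  cs,_=cv2.findContours(m,cv2.RETR_EXTERNAL,cv2.CHAIN_APPROX_NONE)
  for q in cs:
    if cv2.contourArea(q)>60:
        b=cv2.boxPoints(cv2.minAreaRect(q));b=b[np.lexsort((b[:,0],b[:,1]))]
        print(th,cv2.contourArea(q));[print('   ',p,np.round(onz(c,*p,.08),4)) for p in b]
# frame dark outline corners: predicted for origin
for ox,oy in [(.556,.0225)]:
  for n,p in dict(anvA=(-42,13,80),anvB=(64,13,80),frA=(-42,50,82),frB=(86,50,82),goL=(-10,-14.5,80),goR=(8,-14.5,80)).items(): print(n,np.round(proj(c,np.array([ox,oy,0])+np.array(p)/1000),1))
# row profile of intensities across anvil at two rows
for v in (205,220,235,250): print(v,hsv[v,300:390:2,2].tolist())
```

```text
175 195.0
    [324.05887 227.23532] [0.5471 0.0112 0.08  ]
    [308.29416 231.17648] [ 0.5479 -0.0082  0.08  ]
    [327.4706  240.88239] [0.5656 0.0112 0.08  ]
    [311.7059  244.82355] [ 0.5665 -0.0086  0.08  ]
175 2848.5
    [352.2353 176.9412] [0.4944 0.0557 0.08  ]
    [293.64703 191.58826] [ 0.4961 -0.0126  0.08  ]
    [375.70587 270.82355] [0.6201 0.061  0.08  ]
    [317.1176 285.4706] [ 0.6244 -0.0156  0.08  ]
205 144.0
    [337.4634  262.17075] [0.5971 0.0168 0.08  ]
    [316.7195  264.47562] [ 0.5944 -0.009   0.08  ]
    [338.64633 272.8171 ] [0.6124 0.0151 0.08  ]
    [317.90244 275.12198] [ 0.6097 -0.0111  0.08  ]
205 177.0
    [323.47064 227.88239] [0.5478 0.0104 0.08  ]
    [308.4118 231.6471] [ 0.5485 -0.0083  0.08  ]
    [326.6471  240.58826] [0.565  0.0103 0.08  ]
    [311.58826 244.35297] [ 0.5658 -0.0086  0.08  ]
205 987.5
    [356.3246  194.62952] [0.5159 0.0562 0.08  ]
    [340.43933 198.36722] [0.5162 0.0376 0.08  ]
    [374.31805 271.10165] [0.6201 0.0592 0.08  ]
    [358.4328  274.83936] [0.6209 0.0388 0.08  ]
anvA [338.3 197. ]
anvB [355.7 274.7]
frA [370.4 19
[... 268 characters left out ...]
 224, 231, 232, 233]
220 [228, 145, 138, 138, 140, 140, 140, 139, 137, 136, 137, 138, 184, 191, 191, 195, 195, 194, 194, 194, 193, 193, 193, 215, 225, 226, 227, 222, 224, 224, 224, 217, 119, 135, 134, 132, 132, 132, 120, 126, 167, 171, 225, 233, 232]
235 [136, 137, 137, 128, 115, 224, 237, 229, 227, 227, 227, 227, 226, 160, 189, 193, 193, 192, 191, 189, 189, 192, 192, 192, 194, 218, 222, 224, 221, 219, 221, 223, 223, 144, 126, 149, 219, 217, 200, 129, 116, 166, 170, 118, 141]
250 [132, 133, 134, 134, 135, 131, 106, 80, 133, 138, 138, 138, 138, 138, 137, 136, 136, 136, 180, 186, 183, 146, 145, 138, 137, 137, 146, 215, 220, 221, 216, 216, 218, 220, 216, 120, 86, 63, 62, 63, 64, 64, 66, 65, 66]
```

```bash
python3 -m jog '[[-0.012,-0.0474,0,0],[-0.012,-0.0474,0,0],[-0.012,-0.0474,0,0],[-0.012,-0.0474,0,0],[-0.012,-0.0474,0,0]]' >/dev/null
python3 -m jog '[[0,0,0.04,0.1],[0,0,0.03,0],[0,0,0,0],[0,0,0,0]]'
python3 t.py .494 -.2235 .14
python3 - <<'E'
from h import *
c=cap('wrist');pickle.dump(c,open('w2.pkl','wb'));cv2.imwrite('pics/w2.png',c['frame'][:,:,::-1])
E
```

```text
t: 2.9
position: [0.4945, -0.2233, 0.2332]
ee_rot: [-0.512, -3.099, -0.001]
ft_force: [0.6, -0.5, -0.7]
opening: 0.0601
grasp_force: 0.0
t 2.9 pos [ 0.4945 -0.2233  0.2332] toolx [-0.947  0.322  0.001] tooly [0.322 0.947 0.   ] z [-0.001  0.    -1.   ] F [ 0.57 -0.55 -0.74] q6 -1.89
move tool [ 0.0003 -0.0003  0.0932]
```

View pics/w2.png

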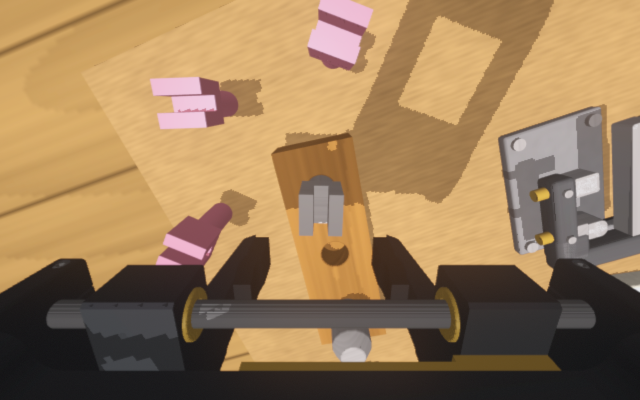

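The head sits at (321,215), with the slot vertical in the image and the head square to the tool. I'll descend and close.

```bash
python3 - <<'E'
from h import *
c=pickle.load(open('w2.pkl','rb'))
for p in [(300,236),(343,236)]: print(onz(c,*p,.115))
E
python3 -m jog '[[0,0,0.03,0],[0,0,0.03,0],[0,0,0.02,0],[0,0,0.012,0],[0,0,0,0]]'
python3 -m jog '[[0,0,0,0],[0,0,0,0],[0,0,0,0],[0,0,0,0],[0,0,0,0]]' 0.02
python3 -m jog '[[0,0,0,0],[0,0,0,0],[0,0,0,0],[0,0,0,0],[0,0,0,0]]'
```

```text
[ 0.50697773 -0.24486038  0.115     ]
[ 0.51791292 -0.2127215   0.115     ]
t: 3.45
position: [0.4946, -0.224, 0.1408]
ee_rot: [-0.514, -3.099, -0.0]
ft_force: [0.5, -0.3, -0.4]
opening: 0.0601
grasp_force: 0.0
t: 3.95
position: [0.495, -0.2247, 0.1418]
ee_rot: [0.516, 3.097, -0.001]
ft_force: [-0.6, 1.7, 5.7]
opening: 0.0337
grasp_force: 29.9
t: 4.45
position: [0.495, -0.2247, 0.1418]
ee_rot: [0.516, 3.097, -0.001]
ft_force: [0.4, 2.1, 6.5]
opening: 0.0338
grasp_force: 29.9
```

```bash
python3 -m jog '[[0,0,-0.005,0],[0,0,-0.01,0],[0,0,-0.02,0],[0,0,-0.025,0],[0,0,-0.03,0]]'
python3 -m jog '[[0,0,-0.02,0],[0,0,0,-0.15],[0,0,0,-0.15],[0,0,0,-0.15],[0,0,0,-0.15]]'
python3 -m jog '[[0,0,0,-0.15],[0,0,0,-0.15],[0,0,0,-0.15],[0,0,0,-0.15],[0,0,0,-0.04]]'
python3 -m jog '[[0,0,0,0],[0,0,0,0]]'
python3 t.py .5155 .017 .25
```

```text
t: 4.95
position: [0.4933, -0.2239, 0.2306]
ee_rot: [-0.515, -3.096, -0.002]
ft_force: [-0.1, -0.1, -5.3]
opening: 0.0338
grasp_force: 29.8
t: 5.45
position: [0.4938, -0.2242, 0.2506]
ee_rot: [0.432, -3.111, -0.001]
ft_force: [0.6, -0.3, -4.4]
opening: 0.0337
grasp_force: 29.8
t: 5.95
position: [0.4949, -0.2228, 0.2506]
ee_rot: [1.377, -2.82, 0.0]
ft_force: [0.4, -0.2, -3.9]
opening: 0.0338
grasp_force: 29.8
t: 6.15
position: [0.4952, -0.2228, 0.2506]
ee_rot: [1.376, -2.821, 0.001]
ft_force: [0.2, -0.0, -5.4]
opening: 0.0335
grasp_force: 29.8
t 6.15 pos [ 0.4952 -0.2228  0.2506] toolx [-0.616 -0.788  0.003] tooly [-0.788  0.616  0.001] z [-0.002 -0.002 -1.   ] F [ 0.16 -0.02 -5.43] q6 -3.12
move tool [-2.014e-01  1.317e-01  2.000e-04]
```

The turn went toward joint 6's limit, so I'll turn the other way, 2.467 rad.

```bash
python3 -m jog '[[0,0,0,0.15],[0,0,0,0.15],[0,0,0,0.15],[0,0,0,0.15],[0,0,0,0.15]]' >/dev/null
python3 -m jog '[[0,0,0,0.15],[0,0,0,0.15],[0,0,0,0.15],[0,0,0,0.15],[0,0,0,0.15]]' >/dev/null
python3 -m jog '[[0,0,0,0.15],[0,0,0,0.15],[0,0,0,0.15],[0,0,0,0.15],[0,0,0,0.15]]' >/dev/null
python3 -m jog '[[0,0,0,0.15],[0,0,0,0.067],[0,0,0,0],[0,0,0,0],[0,0,0,0]]'
python3 t.py .5155 .013 .25
```

```text
t: 8.15
position: [0.4954, -0.2229, 0.2507]
ee_rot: [2.207, 2.235, -0.004]
ft_force: [-0.2, -0.5, -5.8]
opening: 0.0339
grasp_force: 29.8
t 8.15 pos [ 0.4954 -0.2229  0.2507] toolx [-0.013  1.    -0.002] tooly [ 1.     0.013 -0.002] z [-0.002 -0.002 -1.   ] F [-0.18 -0.51 -5.84] q6 -0.65
move tool [2.356e-01 2.310e-02 2.000e-04]
```

```bash
python3 -m jog '[[0.0471,0.0062,0,0],[0.0471,0.0062,0,0],[0.0471,0.0062,0,0],[0.0471,0.0062,0,0],[0.0471,0.0062,0,0]]' >/dev/null
python3 -m jog '[[0,0,0,0],[0,0,0,0],[0,0,0,0],[0,0,0,0]]' 
python3 t.py .5235 .013 .166
python3 - <<'E'
from h import *
for n in ('scene','side'):
    c=cap(n);pickle.dump(c,open(n+'1.pkl','wb'))
    f=c['frame'][:,:,::-1];p=proj(c,[.5235,.013,.17]).astype(int);print(p)
    cv2.imwrite(f'pics/{n}1.png',cv2.resize(f[p[1]-70:p[1]+70,p[0]-70:p[0]+70],None,fx=4,fy=4,interpolation=cv2.INTER_CUBIC))
E
```

```text
t: 9.05
position: [0.5239, 0.0116, 0.2502]
ee_rot: [2.21, 2.232, -0.004]
ft_force: [-0.1, 0.3, -4.8]
opening: 0.0336
grasp_force: 30.0
t 9.05 pos [0.5239 0.0116 0.2502] toolx [-0.01   1.    -0.002] tooly [ 1.     0.01  -0.002] z [-0.002 -0.002 -1.   ] F [-0.09  0.28 -4.83] q6 -0.21
move tool [ 0.0016 -0.0003  0.0842]
[351 137]
[270 164]
```

View pics/side1.png

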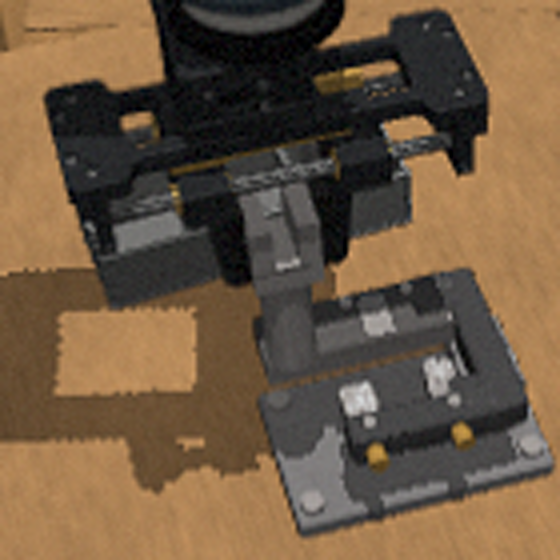

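The spigot hangs upright in the grip in front of the gauge mouth, with its underside near side (272,186) and the anvil beyond it. I'll descend and approach in y.

```bash
python3 -c "
from h import *
c=pickle.load(open('side1.pkl','rb'));print(proj(c,[.5239,.0116,.118]),proj(c,[.5239-.013,.0116,.14]),proj(c,[.5239+.013,.0116,.14]))"
python3 -m jog '[[0,0,0.03,0],[0,0,0.03,0],[0,0,0.024,0],[0,0,0,0],[0,0,0,0]]'
python3 -m jog '[[0.002,0,0,0],[0.002,0,0,0],[0.001,0,0,0],[0.001,0,0,0],[0,0,0,0]]'
python3 -m jog '[[0.001,0,0,0],[0,0,0,0],[0,0,0,0],[0,0,0,0]]'
```

```text
[272.47481904 181.77307525] [265.47032499 176.19348279] [277.93360036 173.29034403]
t: 9.65
position: [0.5239, 0.0121, 0.1665]
ee_rot: [-2.21, -2.233, 0.004]
ft_force: [0.8, 1.0, -4.3]
opening: 0.0337
grasp_force: 30.0
t: 10.15
position: [0.5238, 0.019, 0.1665]
ee_rot: [2.208, 2.234, -0.003]
ft_force: [-0.2, -0.8, -4.6]
opening: 0.0335
grasp_force: 30.0
t: 10.55
position: [0.5237, 0.0197, 0.1661]
ee_rot: [2.209, 2.234, -0.004]
ft_force: [-0.2, -0.6, -5.7]
opening: 0.0339
grasp_force: 30.0
```

```bash
cat > f.py <<'E'
from h import *
P=[];F=[]
o=arm.get_obs();print(round(o['t'],2),np.round(o['position'],4),'F',np.round(o['ft_force'],2),'T',np.round(o['torque'],3),'tilt z',np.round(R.from_rotvec(o['ee_rot']).as_matrix()[:,2],4))
E
python3 f.py
python3 -m jog '[[0.001,0,0,0],[0,0,0,0],[0,0,0,0]]' >/dev/null; python3 f.py
python3 -m jog '[[0.001,0,0,0],[0,0,0,0],[0,0,0,0]]'>/dev/null; python3 f.py
python3 -m jog '[[0.0005,0,0,0],[0,0,0,0],[0,0,0,0]]'>/dev/null; python3 f.py
python3 -m jog '[[0.0005,0,0,0],[0,0,0,0],[0,0,0,0]]'>/dev/null; python3 f.py
```

```text
10.55 [0.5237 0.0197 0.1661] F [-0.22 -0.57 -5.74] T [-0.064  0.05  -0.015] tilt z [-0.0016 -0.002  -1.    ]
10.85 [0.5237 0.0208 0.1661] F [ 0.31  0.18 -4.41] T [-0.081  0.052  0.009] tilt z [-0.0015 -0.002  -1.    ]
11.15 [0.5236 0.0218 0.1662] F [ 0.3   0.38 -4.87] T [-0.073  0.085  0.061] tilt z [-0.0015 -0.002  -1.    ]
11.45 [0.5237 0.0223 0.1662] F [ 0.43  0.13 -4.42] T [-0.132  0.066  0.001] tilt z [-0.0015 -0.002  -1.    ]
11.75 [0.5236 0.0228 0.1662] F [-1.1   0.14 -3.91] T [-0.04  0.06  0.  ] tilt z [-0.0014 -0.002  -1.    ]
```

```bash
python3 -m jog '[[0.0005,0,0,0],[0,0,0,0],[0,0,0,0]]' >/dev/null; python3 f.py
python3 -m jog '[[0.0005,0,0,0],[0,0,0,0],[0,0,0,0]]'>/dev/null; python3 f.py
python3 -m jog '[[0.0005,0,0,0],[0,0,0,0],[0,0,0,0]]'>/dev/null; python3 f.py
```

```text
12.05 [0.5236 0.0233 0.1662] F [ 0.12 -0.78 -4.9 ] T [-0.11   0.082 -0.063] tilt z [-0.0015 -0.0019 -1.    ]
12.35 [0.5236 0.0238 0.1662] F [-0.22  0.16 -4.21] T [-0.091  0.065 -0.035] tilt z [-0.0015 -0.002  -1.    ]
12.65 [0.5236 0.0243 0.1662] F [-0.08 -0.54 -4.99] T [-0.108  0.038  0.038] tilt z [-0.0015 -0.002  -1.    ]
```

```bash
python3 -m jog '[[0.0005,0,0,0],[0,0,0,0],[0,0,0,0]]' >/dev/null; python3 f.py
```

```text
12.95 [0.5236 0.0248 0.1662] F [-0.04  0.55 -4.18] T [-0.17   0.054  0.017] tilt z [-0.0014 -0.002  -1.    ]
```

```bash
python3 -m jog '[[0.0005,0,0,0],[0,0,0,0],[0,0,0,0]]' >/dev/null; python3 f.py
python3 -m jog '[[0.0005,0,0,0],[0,0,0,0],[0,0,0,0]]'>/dev/null; python3 f.py
```

```text
13.25 [0.5236 0.025  0.1662] F [-0.7  -2.79 -4.11] T [-0.532  0.161 -0.008] tilt z [-0.0014 -0.0025 -1.    ]
13.55 [0.5236 0.0253 0.1662] F [-0.21 -4.9  -3.9 ] T [-1.079  0.236  0.002] tilt z [-0.0015 -0.003  -1.    ]
```

```bash
python3 -m jog '[[0.0005,0,0,0],[0,0,0,0],[0,0,0,0]]' >/dev/null; python3 f.py
```

```text
13.85 [0.5236 0.0254 0.1663] F [-0.4  -6.61 -3.44] T [-1.369  0.266  0.004] tilt z [-0.0015 -0.0036 -1.    ]
```

Contact came at y≈0.0249, which matches the measurement, with a stiffness near 4.5 N/mm. I'll ease off to about 3 N and slide in.

```bash
python3 -m jog '[[-0.0007,0,0,0],[0,0,0,0],[0,0,0,0]]' >/dev/null; python3 f.py
python3 -m jog '[[0,0.002,0,0],[0,0.002,0,0],[0,0.002,0,0],[0,0.002,0,0],[0,0,0,0]]' >/dev/null; python3 f.py
```

```text
14.15 [0.5237 0.0252 0.1662] F [-0.4  -4.63 -3.43] T [-1.115  0.212  0.002] tilt z [-0.0014 -0.0026 -1.    ]
14.65 [0.5317 0.0253 0.166 ] F [ 0.41 -4.55 -4.29] T [-1.132  0.121 -0.031] tilt z [-0.0016 -0.0026 -1.    ]
```

```bash
python3 -m jog '[[0,0.002,0,0],[0,0.002,0,0],[0,0.002,0,0],[0,0,0,0],[0,0,0,0]]' >/dev/null; python3 f.py
```

```text
15.15 [0.5376 0.0254 0.166 ] F [-0.13 -5.3  -4.75] T [-1.161e+00  8.000e-02  1.000e-03] tilt z [-0.0015 -0.0027 -1.    ]
```

```bash
python3 -m jog '[[-0.0003,0.002,0,0],[0,0.002,0,0],[0,0.002,0,0],[0,0,0,0],[0,0,0,0]]' >/dev/null; python3 f.py
python3 -m jog '[[0,0.002,0,0],[0,0.002,0,0],[0,0.002,0,0],[0,0,0,0],[0,0,0,0]]' >/dev/null; python3 f.py
```

```text
15.65 [0.5438 0.0254 0.1661] F [ 0.26 -6.12 -7.57] T [-1.128 -0.062  0.047] tilt z [-9.0e-04 -2.2e-03 -1.0e+00]
16.15 [0.5497 0.0254 0.1661] F [ 0.16 -4.34 -5.11] T [-1.028  0.081 -0.02 ] tilt z [-0.0013 -0.0023 -1.    ]
```

```bash
python3 -m jog '[[0,0.002,0,0],[0,0.002,0,0],[0,0.002,0,0],[0,0,0,0],[0,0,0,0]]' >/dev/null; python3 f.py
```

```text
16.65 [0.5557 0.0255 0.1661] F [-0.65 -4.91 -4.91] T [-1.123  0.093 -0.061] tilt z [-0.0013 -0.0023 -1.    ]
```

```bash
python3 -m jog '[[-0.0002,0.002,0,0],[0,0.002,0,0],[0,0.002,0,0],[0,0.002,0,0],[0,0,0,0]]' >/dev/null; python3 f.py
python3 -m jog '[[0,0.002,0,0],[0,0.002,0,0],[0,0.002,0,0],[0,0.002,0,0],[0,0,0,0]]' >/dev/null; python3 f.py
```

```text
17.15 [0.5639 0.0255 0.1661] F [ 0.55 -4.55 -5.34] T [-1.014  0.033 -0.037] tilt z [-0.0011 -0.002  -1.    ]
17.65 [0.5718 0.0255 0.1661] F [ 0.22 -4.61 -5.71] T [-1.031  0.036  0.044] tilt z [-0.0013 -0.0021 -1.    ]
```

```bash
python3 -m jog '[[0,0.002,0,0],[0,0.002,0,0],[0,0.002,0,0],[0,0.002,0,0],[0,0,0,0]]' >/dev/null; python3 f.py
```

```text
18.15 [0.5797 0.0256 0.1661] F [ 0.53 -5.6  -5.65] T [-1.029  0.124 -0.035] tilt z [-0.0013 -0.0021 -1.    ]
```

```bash
python3 -m jog '[[-0.0006,0.001,0,0],[0,0.001,0,0],[0,0.001,0,0],[0,0,0,0],[0,0,0,0]]' >/dev/null; python3 f.py
python3 -m jog '[[0,0.0005,0,0],[0,0.0005,0,0],[0,0,0,0],[0,0,0,0]]' >/dev/null; python3 f.py
```

```text
18.65 [0.5828 0.0254 0.1661] F [ 0.87 -1.62 -5.43] T [-0.411  0.046 -0.034] tilt z [-0.0011 -0.0016 -1.    ]
19.05 [0.5837 0.0253 0.1661] F [ 0.06 -0.17 -4.52] T [-0.252  0.036  0.025] tilt z [-0.0013 -0.0017 -1.    ]
```

```bash
python3 -m jog '[[0,0.0005,0,0],[0,0.0005,0,0],[0,0,0,0],[0,0,0,0]]' >/dev/null; python3 f.py
```

```text
19.45 [0.5847 0.0253 0.1661] F [-0.26 -0.14 -4.83] T [-0.099  0.062 -0.029] tilt z [-0.0014 -0.0018 -1.    ]
```

```bash
python3 -m jog '[[0,0.0005,0,0],[0,0.0005,0,0],[0,0,0,0],[0,0,0,0]]' >/dev/null; python3 f.py
```

```text
19.85 [0.5856 0.0252 0.1661] F [-0.22 -0.01 -4.37] T [-0.126  0.098 -0.024] tilt z [-0.0015 -0.0019 -1.    ]
```

```bash
python3 -m jog '[[0,0.0005,0,0],[0,0.0005,0,0],[0,0,0,0],[0,0,0,0]]' >/dev/null; python3 f.py
```

```text
20.25 [0.5866 0.0252 0.1661] F [ 0.63 -1.13 -4.05] T [-0.095  0.104 -0.024] tilt z [-0.0015 -0.002  -1.    ]
```

```bash
python3 -m jog '[[0.0004,0,0,0],[0,0,0,0],[0,0.0005,0,0],[0,0,0,0],[0,0,0,0]]' >/dev/null; python3 f.py
```

```text
20.75 [0.5871 0.0254 0.1661] F [-0.03 -1.75 -4.94] T [-0.38   0.146  0.075] tilt z [-0.0015 -0.0022 -1.    ]
```

```bash
python3 -m jog '[[0,0.0005,0,0],[0,0.0005,0,0],[0,0,0,0],[0,0,0,0]]' >/dev/null; python3 f.py
```

```text
21.15 [0.5882 0.0255 0.1661] F [-0.63 -1.58 -4.87] T [-0.476  0.074 -0.024] tilt z [-0.0014 -0.0022 -1.    ]
```

```bash
python3 -m jog '[[0,0.0005,0,0],[0,0.0005,0,0],[0,0,0,0],[0,0,0,0]]' >/dev/null; python3 f.py
```

```text
21.55 [0.5888 0.0255 0.166 ] F [-2.56 -2.95 -3.97] T [-0.637  0.618  0.053] tilt z [-0.0024 -0.0021 -1.    ]
```

```bash
python3 -m jog '[[0,0.0004,0,0],[0,0,0,0],[0,0,0,0]]' >/dev/null; python3 f.py
```

```text
21.85 [0.589  0.0256 0.1659] F [-4.48 -3.49 -3.67] T [-0.66   0.809  0.044] tilt z [-0.003  -0.0021 -1.    ]
```

```bash
python3 -m jog '[[0,0,0,0],[0,0,0,0],[0,0,0,0],[0,0,0,0],[0,0,0,0]]' >/dev/null; python3 f.py
python3 -m jog '[[0,0,0,0],[0,0,0,0],[0,0,0,0],[0,0,0,0],[0,0,0,0]]' >/dev/null; python3 f.py
```

```text
22.35 [0.589  0.0256 0.1659] F [-3.6  -4.05 -3.6 ] T [-0.657  0.835  0.057] tilt z [-0.003 -0.002 -1.   ]
22.85 [0.589  0.0256 0.1658] F [-4.48 -3.16 -2.94] T [-0.645  0.885 -0.029] tilt z [-0.003 -0.002 -1.   ]
```

```bash
python3 -m jog '[[0,0.0003,0,0],[0,0,0,0],[0,0,0,0],[0,0,0,0],[0,0,0,0]]' >/dev/null; python3 f.py
python3 -m jog '[[0,0,0,0],[0,0,0,0],[0,0,0,0],[0,0,0,0],[0,0,0,0]]' >/dev/null; python3 f.py
python3 -m jog '[[0,0,0,0],[0,0,0,0],[0,0,0,0]]' >/dev/null; python3 f.py
```

```text
23.35 [0.5891 0.0256 0.1658] F [-4.33 -3.69 -2.76] T [-0.663  0.957  0.029] tilt z [-0.0035 -0.002  -1.    ]
23.85 [0.5891 0.0256 0.1658] F [-5.61 -3.83 -3.4 ] T [-0.666  0.99   0.03 ] tilt z [-0.0035 -0.002  -1.    ]
24.15 [0.5891 0.0256 0.1658] F [-4.73 -3.09 -2.32] T [-0.64   0.97   0.015] tilt z [-0.0035 -0.0021 -1.    ]
```

The no-go gap stopped the shank at x≈31 mm, and I held it there with about 5 N along x for over a second. I'll back off, lift out and go to the tray's −x cell at (0.474, 0.2147).

```bash
python3 -m jog '[[0,-0.002,0,0],[-0.001,-0.002,0,0],[0,0,0,0],[0,0,0,0]]' >/dev/null; python3 f.py
python3 -m jog '[[0,0,-0.01,0],[0,0,-0.02,0],[0,0,-0.03,0],[0,0,-0.04,0],[0,0,0,0]]' >/dev/null; python3 f.py
python3 t.py .474 .2147 .26
```

```text
24.55 [0.586  0.0249 0.1662] F [ 0.3   1.01 -4.64] T [-0.043  0.02   0.006] tilt z [-8.0e-04 -1.5e-03 -1.0e+00]
25.05 [0.5892 0.0245 0.2734] F [ 1.44 -0.88 -2.72] T [-0.102 -0.051  0.021] tilt z [ 0.0108 -0.0036 -0.9999]
t 25.05 pos [0.5892 0.0245 0.2734] toolx [-0.011  1.    -0.004] tooly [1.    0.012 0.011] z [ 0.011 -0.004 -1.   ] F [ 1.44 -0.88 -2.72] q6 -0.17
move tool [ 0.1915 -0.1132  0.0115]
```

```bash
python3 -m jog '[[0.0383,-0.0226,0,0],[0.0383,-0.0226,0,0],[0.0383,-0.0226,0,0],[0.0383,-0.0226,0,0],[0.0383,-0.0226,0,0]]' >/dev/null
python3 -m jog '[[0,0,0,0],[0,0,0,0],[0,0,0,0],[0,0,0,0]]' >/dev/null
python3 t.py .474 .2147 .137
python3 - <<'E'
from h import *
c=cap('side');f=c['frame'][:,:,::-1];pickle.dump(c,open('side2.pkl','wb'))
cv2.imwrite('pics/side2.png',cv2.resize(f[60:190,180:320],None,fx=4.5,fy=4.5,interpolation=cv2.INTER_CUBIC))
E
```

```text
t 25.95 pos [0.4715 0.214  0.2657] toolx [-0.01   1.    -0.002] tooly [ 1.     0.01  -0.002] z [-0.002 -0.002 -1.   ] F [ 0.81  0.33 -4.88] q6 0.19
move tool [0.001  0.0027 0.1287]
```

```bash
python3 -m jog '[[0.001,0.0025,0.03,0],[0,0,0.03,0],[0,0,0.03,0],[0,0,0.02,0],[0,0,0.01,0]]' >/dev/null
python3 -m jog '[[0,0,0.003,0],[0,0,0,0],[0,0,0,0]]' >/dev/null;python3 f.py
python3 -m jog '[[0,0,0.002,0],[0,0,0,0],[0,0,0,0]]' >/dev/null;python3 f.py
python3 -m jog '[[0,0,0.001,0],[0,0,0,0],[0,0,0,0]]' >/dev/null;python3 f.py
python3 -m jog '[[0,0,0.001,0],[0,0,0,0],[0,0,0,0]]' >/dev/null;python3 f.py
```

```text
26.8 [0.4741 0.2158 0.1441] F [-0.42 -0.59 -4.51] T [-0.064  0.046 -0.004] tilt z [ 8.0e-04 -1.5e-03 -1.0e+00]
27.1 [0.4733 0.2158 0.1413] F [ 0.32 -0.46 -4.  ] T [-0.057  0.061 -0.064] tilt z [-8.0e-04 -1.9e-03 -1.0e+00]
27.4 [0.4731 0.2158 0.1398] F [-0.93 -0.34 -4.48] T [-0.073  0.073 -0.04 ] tilt z [-0.0015 -0.002  -1.    ]
27.7 [0.4731 0.2157 0.1388] F [-0.31  0.9  -4.89] T [-0.107  0.031  0.001] tilt z [-0.0016 -0.002  -1.    ]
```

```bash
python3 -m jog '[[0,0,0.001,0],[0,0,0,0],[0,0,0,0]]' >/dev/null;python3 f.py
python3 -m jog '[[0,0,0.001,0],[0,0,0,0],[0,0,0,0]]' >/dev/null;python3 f.py
```

```text
28.0 [0.4731 0.2157 0.1378] F [-0.04  0.9  -5.41] T [-0.04   0.092 -0.027] tilt z [-0.0016 -0.002  -1.    ]
28.3 [0.4731 0.2157 0.1368] F [ 0.19  0.2  -4.53] T [-0.087  0.085  0.032] tilt z [-0.0016 -0.002  -1.    ]
```

```bash
python3 -m jog '[[0,0,0.001,0],[0,0,0,0],[0,0,0,0]]' >/dev/null;python3 f.py
```

```text
28.6 [0.4732 0.2158 0.136 ] F [ 1.38  0.05 -3.64] T [-0.107  0.049  0.04 ] tilt z [-0.0011 -0.0019 -1.    ]
```

```bash
python3 -m jog '[[0,0,0.0007,0],[0,0,0,0],[0,0,0,0]]' >/dev/null;python3 f.py
```

```text
28.9 [0.4733 0.2158 0.1359] F [-2.95 -1.24  5.3 ] T [-0.257  0.729  0.045] tilt z [-0.001 -0.002 -1.   ]
```

It's standing on the tray floor, so I'll release.

```bash
python3 -m jog '[[0,0,-0.0005,0],[0,0,0,0],[0,0,0,0],[0,0,0,0],[0,0,0,0]]' 0.06; 
python3 -m jog '[[0,0,0,0],[0,0,-0.01,0],[0,0,-0.02,0],[0,0,-0.03,0],[0,0,-0.04,0]]' 
python3 -m jog '[[0,0,-0.02,0],[-0.02,0,0,0],[-0.02,0,0,0],[0,0,0,0],[0,0,0,0]]' >/dev/null
python3 - <<'E'
from h import *
a=cap('scene')['frame'][130:250,380:490,::-1];c=cap('side');b=c['frame'][90:210,190:345,::-1]
m=np.hstack([cv2.resize(x,None,fx=3,fy=3,interpolation=cv2.INTER_CUBIC) for x in (a,b)]);cv2.imwrite('pics/end.png',m);print(m.shape)
E
```

```text
t: 29.4
position: [0.4732, 0.2158, 0.1356]
ee_rot: [2.209, 2.234, -0.004]
ft_force: [0.2, 0.6, -0.1]
opening: 0.0601
grasp_force: 0.0
t: 29.9
position: [0.4722, 0.2157, 0.2359]
ee_rot: [-2.208, -2.233, 0.008]
ft_force: [-0.0, 0.4, 0.2]
opening: 0.0599
grasp_force: 0.0
(360, 795, 3)
```

View pics/end.png

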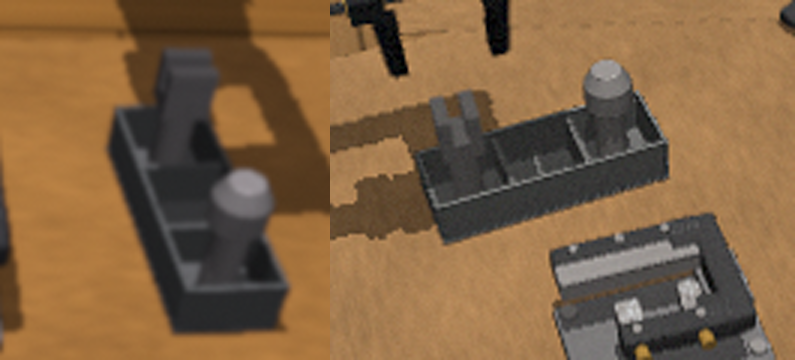

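The spigot stands upright and free in the tray's left cell, at crop (460,145), with the gripper clear and post_b still in its place. I'm handing the job in.

```bash
python3 -c "
from plant import arm
print(arm.job_done())"
```

```text
the job is handed in; nothing more can be done
None
```

The spigot went through the go gap and was stopped by the no-go gap, where I leaned it with about 5 N for over a second; it now stands released in the tray's −x cell, and the job is handed in (no verdict was returned).

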